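# Fetch the black-capped stain bottle from the reagent carousel

## Robot

A 6-joint arm with a two-finger parallel gripper is mounted at the origin on a cart in front of the work surface, level with it; the furniture and walls round the work are solid. World frame = base frame: x ahead of the robot, y to its left, z up, the work surface at z = 0. Lengths are in m, angles in rad, forces in N, time in s.
With the tool pointing down it reaches from about 0.4 to 0.925 m from the base axis. Payload 3.4 kg.
Tool frame: the origin (TCP) lies between the finger pads; the fingertips stand 14 mm ahead of it and the grasp point (between the pads) lies 5 mm behind it; y points along the fingers, x is the direction in which the jaws open and shut, and the axes are right-handed (so a half turn about y gives the same grasp; the last joint's range is limited). The gripper opens to 85 mm and grips with 20 to 120 N. Pads are 22 mm wide; open, the fingers measure 114 mm over their backs; the gripper's body (76 mm by 85 mm) begins 54 mm behind the grasp point. The pads swing forward as they close: fully open they stand 13 mm farther back than shut.
Start: joints at [1.194, 0.307, 1.506, -0, 1.328, -0.073], TCP at [0.172, 0.549, 0.245] pointing down, gripper open.
Joint ranges: [-3.12, 3.12], [-1.05, 2.28], [0.14, 2.33], [-1.42, 4.57], [0.1, 2.73], [-2.68, 2.68]. Speed limits (rad/s): [2.57, 2.57, 3.14, 3.14, 3.14, 3.14].

## Interface

Orientations are given as a unit quaternion [x, y, z, w].
In Python, from station import sense, capture, camera_model, close_job, boxes_of, outline_of gives the robot as it stands. The module is installed in compiled form; this text tells all that it offers.
- The arm moves only by the tool jog_arm, never from a script. Its arguments are lists of equal length, an entry for each row: "gripper": the opening, from 0 (shut) to 1 (fully open); "linear": the shift along the tool's x, y, z in m, a list of three; "delta_rot": the turn, a rotation vector about the tool's x, y, z in rad, a list of three. In form: {"gripper": [gripper, ...], "linear": [[tx, ty, tz], ...], "delta_rot": [[rx, ry, rz], ...]}. A call has 1 to 10 rows; each row shifts and turns the commanded pose from where the row before left it, along the tool's axes as they then stand; what a row does not reach is not made up. A row lasts 1/12 s, in which the tool goes at most 41.7 mm and 7.16 degrees, less where a joint would pass 70% of its speed; a pose out of reach is approached as far as the arm can. A call is refused whole if a number of a shift passes 0.0417 or a number of a turn 0.125, either way. A call with a gripper value outside its range is refused whole. The fingers move at their own pace and stop on an object; "squeeze" is the grip in N (left out, the last holds). Time passes only in rows, so rows that do not move let the fingers close. It gives the time, the measured TCP pose, the force and the opening at its end, in the units of the state.
- sense(): the state, without advancing time (a new reading comes with each control period).
- capture(name): name is "side" or "top" or "wrist"; returns (picture, depth): 384x512x3 uint8, red, green, blue; 384x512 float32, m along the optical axis (not along the pixel's ray), 0 where there is no reading.
- camera_model(name): a dict with "intrinsics" (3x3 intrinsics, pixels), "dist_coeffs" ([k1, k2, p1, p2, k3] as OpenCV has them; the pictures are not rectified), "R" (3x3) and "t" (3): a world point X has camera coordinates R X + t; the wrist camera has in their place "mount" (4x4, takes a point from camera to tool coordinates, whose origin is the TCP and whose axes are the tool frame's). Camera axes: x right, y down, z forward; pixel columns grow to the right and rows downward; lengths in m; the calibration is good to about 2 mm. A picture is of the moment at which its call begins: read the wrist's pose just before it. camera_model takes no time and is no camera call.
- close_job(): hands the job in, once; it reports no verdict.
Trained networks look in the newest picture that a camera, given by its name, has taken for a name from the list of things; names that differ only in an ending like _2 or _b are one class to them, and where a whole thing is asked for, a point or a joint stands for the part that bears it (a point fixed in the world has none). Each returns a list of dicts, best first, with "score" (0 to 1); they miss things now and then, are a little off and sometimes report something else, mostly with a low value. They report only what shows in the picture. A call takes as long as a camera call. They do not tell look-alikes from the thing itself.
- boxes_of(target, camera): "xyz" ([x, y, z] in m, in world coordinates, good to about 4 mm: the middle of the surface that is visible of it).
- outline_of(target, camera): "region" (384x512 bool, what is visible of it).
The state is a dict: "time_s": time; "joint_positions": joint angles; "qd": joint speeds; "joint_torque": joint torques, N m; "tcp_pos": TCP position; "tool_rot": TCP orientation; "force": force on the tool from outside, world axes, zero at the start; "ft_torque": the same for the moment, N m; "gripper_width": finger opening in m.
Only numpy, scipy, OpenCV 4.12 (cv2) and the standard library are available. Lean on these libraries where they do the work, as an engineer would, in place of code of your own. Each camera call takes 0.05 s, during which the arm holds its last target.

## Task

The reagent carousel keeps its stain bottles under a clear cover; only the compartment at the open front slot can be reached. Turn the carousel by the red bar on top until the brown bottle with the black cap stands in the open slot, then take that bottle out and stand it upright in the round steel tray, letting go of it.

Things in the scene. Friction and masses are not known exactly. Their poses are not given: they have to be found in the camera images.
- black_cap: brown bottle with a black screw cap, the only black cap on the carousel (four others have white caps). 27 mm across, 61 mm high: body 51 mm, then the cap, 21 mm across; 30 g, loose. Origin: centre of its underside, z up. Starts in a compartment next to the front one, left or right, under the clear cover, 100 mm from the axis, and rides with the carousel.
- carousel: white turning disc, 272 mm wide; low friction, stays where left; turn it smoothly, bottles can tip. Origin on its axis at bench height, z up; x, y turn with it. Deck at z 22 mm; rim, 5 dividers to z 33; each bottle stands on the deck in a ring seat, 31 mm inside, 37 outside, top at z 44. Red bar grip on the axis along its x: 50 x 14 mm, z 106 to 138 mm, on a 34 mm collar and 22 mm post. A turn of at most 1.5 rad, left or right, brings the bottle to the front.
- housing: fixed 304 mm square housing: grey base, clear walls and roof (z 90 to 94 mm, blue trim to 96). Origin: centre of its underside, on the disc's axis; its -x points out of the open slot, roughly to the robot. The blue-edged slot, open above and in front, is 136 mm wide (y -68 to 68 mm), from the front (x -152) back past the hub to x 43. In it the bottle comes to about x -100, y 0 mm.
- tray: fixed low round steel tray on the bench to the right, 114 mm across, floor 3 mm thick, rim 7 mm high, inner floor about 104 mm across. Origin: centre of its underside, z up.
Not all that is in view belongs to the job. What is shaped like the tray but pink or turquoise is not meant.

How it is judged:
By the outcome, as a careful person would: the job done as asked, in the order asked, and still so for the second after the job is handed in, with the robot touching nothing.
It also fails if it takes over 70 s, if anything falls off the work surface, if the arm or the gripper's body presses on something with over 40 N, if the wrist force passes 120 N, or if a joint passes its speed limit or range.

## Working session

There is one attempt and no reset: what is moved stays moved. The work goes in short steps, Python scripts to look and compute and a tool call to move; the robot and the scene stay as the last step left them, time stands still between calls to the robot, and variables do not carry over. Pictures are saved under pics/ and viewed, and the job is handed in when it is done.

Besides the shell and the picture viewer there is one more tool, called after ">>>" as name(argument=value, ...) on one line, values as JSON. jog_arm: Moves the arm, as the interface text tells. Its arguments: {"type":"object","properties":{"gripper":{"type":"array"},"linear":{"type":"array"},"delta_rot":{"type":"array"},"squeeze":{"type":"number"}},"required":["gripper","linear","delta_rot"]}

```bash
mkdir -p pics; python3 - <<'E'
from station import *
import cv2
print(sense())
for n in ["side","top","wrist"]:
    im,d=capture(n); cv2.imwrite(f"pics/{n}0.png",im[:,:,::-1])
    m=camera_model(n); print(n,{k:__import__('numpy').round(v,4).tolist() for k,v in m.items()})
for t in ["black_cap","carousel","housing","tray"]:
    for c in ["top","side"]:
        try: print(t,c,boxes_of(t,c))
        except Exception as e: print(e)
E
```

```text
{'time_s': 0.0, 'joint_positions': array([ 1.19348102e+00,  3.07598482e-01,  1.50762810e+00, -1.82043401e-05,
        1.32842270e+00, -7.34731559e-02]), 'qd': array([ 0.00014827, -0.000187  ,  0.0011029 , -0.0001433 ,  0.00050881,
       -0.00067332]), 'joint_torque': array([-2.56938238e-04, -4.57564473e+01, -2.51912284e+01,  2.01001967e-04,
        1.34539464e-02,  1.96101567e-06]), 'tcp_pos': array([0.17180746, 0.54804964, 0.24438351]), 'tool_rot': array([ 0.57030008,  0.41796069, -0.41918618, -0.56951701]), 'force': array([0.24629864, 0.79394328, 0.66920464]), 'ft_torque': array([ 0.026243  , -0.04828296, -0.00357024]), 'gripper_width': 0.08548102449967497}
side {'intrinsics': [[492.0124, 0.0, 262.9216], [0.0, 492.0124, 197.1671], [0.0, 0.0, 1.0]], 'dist_coeffs': [-0.1656, 0.0, 0.0, 0.0, 0.0], 'R': [[-0.9217, -0.388, -0.0033], [-0.1776, 0.4294, -0.8855], [0.345, -0.8155, -0.4647]], 't': [0.428, 0.1863, 0.8747]}
top {'intrinsics': [[451.8305, 0.0, 248.216], [0.0, 451.8305, 192.8354], [0.0, 0.0, 1.0]], 'dist_coeffs': [-0.1746, 0.0, 0.0, 0.0, 0.0], 'R': [[0.0343, -0.9994, 0.0046], [-
[... 324 characters left out ...]
898, 0.0747], [0.0, 0.0, 0.0, 1.0]]}
black_cap top []
black_cap side [{'xyz': [0.5642, 0.0702, 0.0608], 'score': 0.53}]
carousel top [{'xyz': [0.5485, 0.1552, 0.0279], 'score': 0.77}]
carousel side [{'xyz': [0.5799, 0.1123, 0.0245], 'score': 0.74}]
housing top [{'xyz': [0.6064, 0.1477, 0.0915], 'score': 0.64}]
housing side [{'xyz': [0.5583, 0.26, 0.0927], 'score': 0.86}]
tray top [{'xyz': [0.6145, -0.1559, 0.0019], 'score': 0.88}, {'xyz': [0.4818, -0.2633, 0.0024], 'score': 0.77}, {'xyz': [0.4399, -0.4133, 0.0032], 'score': 0.66}]
tray side [{'xyz': [0.6019, -0.4301, 0.0025], 'score': 0.73}, {'xyz': [0.6166, -0.1772, 0.0023], 'score': 0.65}, {'xyz': [0.5095, -0.2575, 0.0044], 'score': 0.51}]
```

View pics/top0.png

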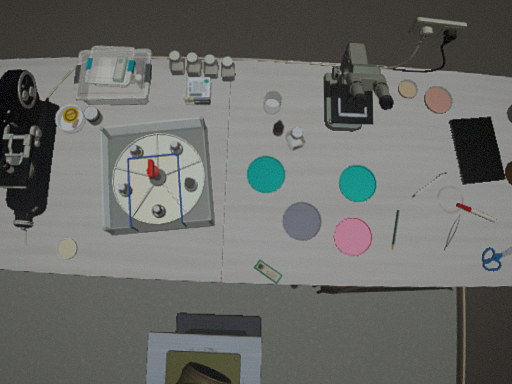

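View pics/side0.png

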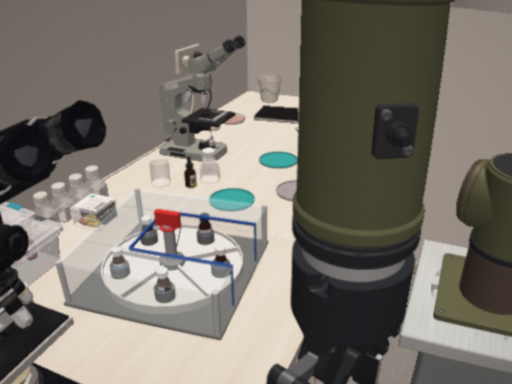

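View pics/wrist0.png

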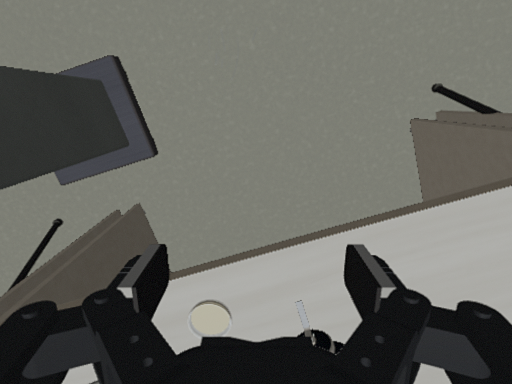

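```bash
python3 - <<'E'
from scipy.spatial.transform import Rotation as R
print(R.from_quat([ 0.57030008,  0.41796069, -0.41918618, -0.56951701]).as_matrix().round(3))
E
```

```text
[[ 0.299 -0.001 -0.954]
 [ 0.954 -0.002  0.299]
 [-0.002 -1.     0.   ]]
```

```bash
python3 - <<'E'
import cv2,numpy as np
a=cv2.imread("pics/top0.png")[110:245,90:330]; b=cv2.imread("pics/side0.png")[180:340,50:290]
cv2.imwrite("pics/crop0.png",cv2.resize(a,None,fx=3.3,fy=3.3,interpolation=2)); cv2.imwrite("pics/crop1.png",cv2.resize(b,None,fx=3.3,fy=3.3,interpolation=2))
E
```

```text
(no output)
```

View pics/crop0.png

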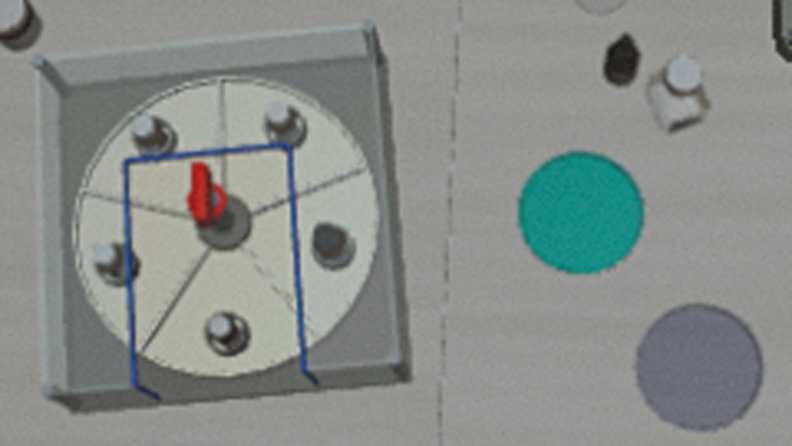

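View pics/crop1.png

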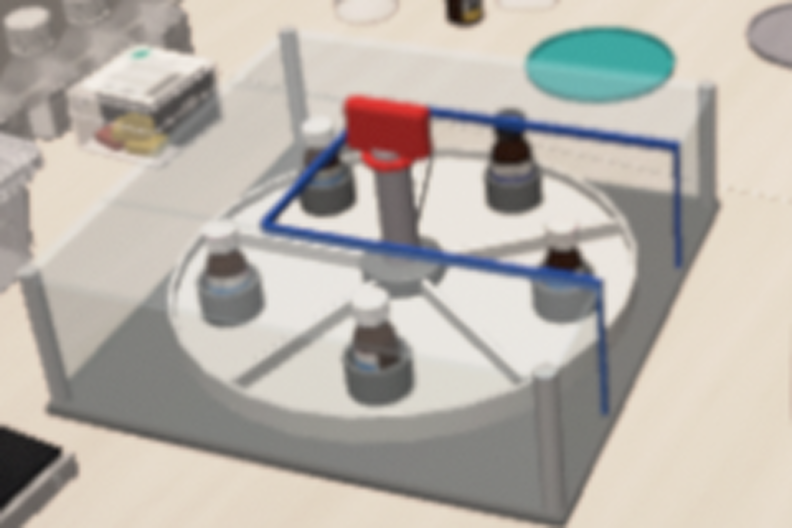

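```bash
cat > h.py <<'E'
import numpy as np,cv2
from station import *
from scipy.spatial.transform import Rotation as Rn
def ray(n,uv,z):
    m=camera_model(n);p=cv2.undistortPoints(np.array(uv,float).reshape(-1,1,2),m["intrinsics"],m["dist_coeffs"])[:,0]
    d=np.c_[p,np.ones(len(p))]@m["R"]; c=-m["R"].T@m["t"]
    return c+d*((z-c[2])/d[:,2])[:,None]
def proj(n,X):
    m=camera_model(n);return cv2.projectPoints(np.array(X,float).reshape(-1,3),cv2.Rodrigues(m["R"])[0],m["t"],m["intrinsics"],m["dist_coeffs"])[0][:,0]
def ortho(n,im,z,x0,x1,y0,y1,s=1000): # rows: x down from x1, cols: y from y1
    xs=np.arange(x1,x0,-1/s); ys=np.arange(y1,y0,-1/s)
    X,Y=np.meshgrid(xs,ys,indexing='ij'); uv=proj(n,np.stack([X,Y,X*0+z],-1)).astype(np.float32).reshape(X.shape+(2,))
    return cv2.remap(im,uv[...,0],uv[...,1],cv2.INTER_LINEAR)
E
python3 - <<'E'
from h import *
im=cv2.imread("pics/top0.png")
C=lambda l:[(90+(u)/3.3,110+v/3.3) for u,v in l]
# disc rim z .033: 
e=ray("top",C([(75,228),(378,215),(225,77),(225,376),(120,125),(335,330),(120,330),(335,120)]),.033)
A=np.c_[2*e[:,:2],np.ones(8)];s=np.linalg.lstsq(A,(e[:,:2]**2).sum(1),rcond=None)[0];print("disc",s[:2],np.sqrt(s[2]+s[:2]@s[:2]))
print("caps",ray("top",C([(150,127),(283,110),(329,232),(222,322),(105,252)]),.061).round(3).tolist())
print("blue roof",ray("top",C([(126,160),(291,146),(132,385),(306,372)]),.096).round(4).tolist())
c=ray("top",C([(699,367)]),.007);print("tray",c)
hsv=cv2.cvtColor(im,cv2.COLOR_BGR2HSV)
r=((hsv[...,0]<8)|(hsv[...,0]>172))&(hsv[...,1]>150)&(hsv[...,2]>60); r[:,:120]=0;r[:,200:]=0
print(r.sum());v,u=np.nonzero(r);print(u.min(),u.max(),v.min(),v.max())
o=ortho("top",im,.138,.5,.7,.05,.25,2000); cv2.imwrite("pics/bar.png",o)
o=ortho("top",im,.033,.4,.75,-.0,.35,1700); cv2.imwrite("pics/disc.png",o)
g=ortho("top",im,.007,.35,.65,-.35,-.15,2000); cv2.imwrite("pics/tray.png",g)
for t in ["carousel","housing"]:
  pass
E
```

```text
disc [0.58731192 0.15108679] 0.1340962802038047
caps [[0.664, 0.219, 0.061], [0.683, 0.103, 0.061], [0.575, 0.056, 0.061], [0.495, 0.142, 0.061], [0.551, 0.249, 0.061]]
blue roof [[0.6236, 0.2279, 0.096], [0.64, 0.0882, 0.096], [0.4335, 0.2055, 0.096], [0.4499, 0.0631, 0.096]]
tray [[ 0.47903117 -0.26561565  0.007     ]]
113
147 158 159 176
```

View pics/bar.png

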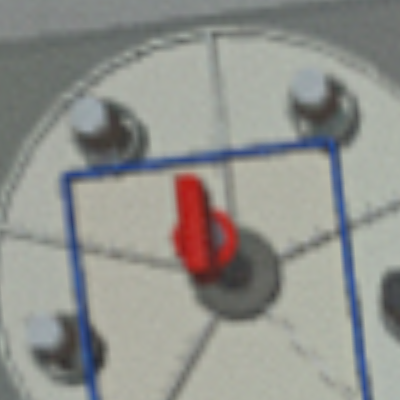

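View pics/disc.png

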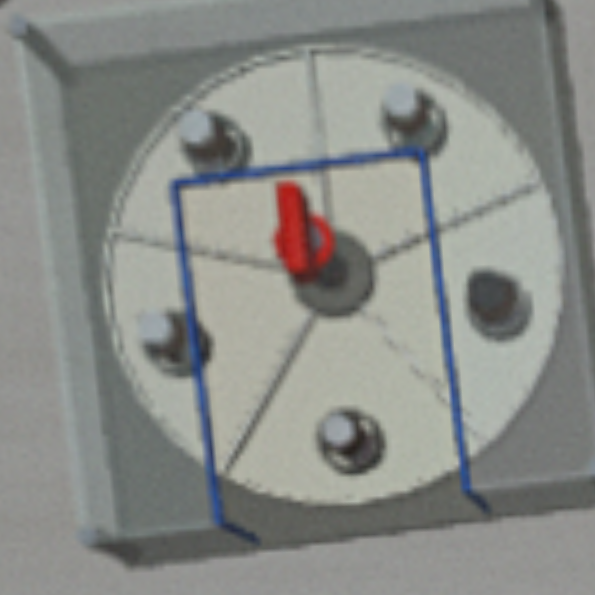

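View pics/tray.png

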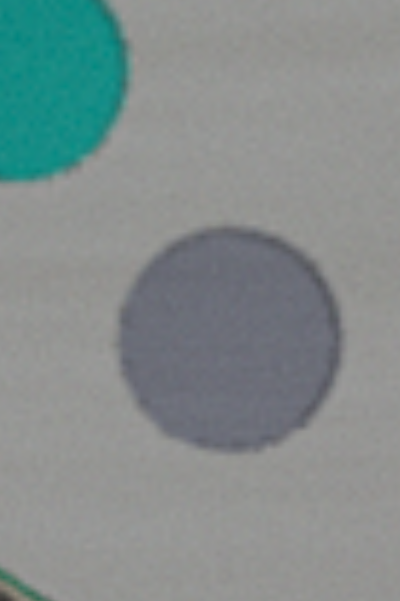

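```bash
python3 - <<'E'
from h import *
im,d=capture("top"); m=camera_model("top")
v,u=np.mgrid[:384,:512]; p=cv2.undistortPoints(np.stack([u,v],-1).reshape(-1,1,2).astype(float),m["intrinsics"],m["dist_coeffs"])[:,0]
X=(np.c_[p,np.ones(len(p))]*d.reshape(-1,1)-m["t"])@m["R"]; X=X.reshape(384,512,3)
np.save("X.npy",X)
H=np.zeros((12,20))
for x,y,z in X.reshape(-1,3)[d.ravel()>0]:
    i=int((x-.2)/.05);j=int((.65-y)/.05)
    if 0<=i<12 and 0<=j<20:H[i,j]=max(H[i,j],z)
print("cols y from .65 down; rows x .2 up");print((H*100).round(0).astype(int))
# caps: angles
c=np.array([[0.664,0.219],[0.683,0.103],[0.575,0.056],[0.495,0.142],[0.551,0.249]])-[.589,.153]
print(np.degrees(np.arctan2(c[:,1],c[:,0])).round(1),np.hypot(*c.T).round(3))
hsv=cv2.cvtColor(cv2.imread("pics/top0.png"),cv2.COLOR_BGR2HSV)
r=((hsv[...,0]<8)|(hsv[...,0]>172))&(hsv[...,1]>150)&(hsv[...,2]>60); r[:,:120]=0;r[:,200:]=0
P=X[r];print(np.percentile(P[:,2],[5,50,95]));Q=P[P[:,2]>.128];print(len(Q),Q.mean(0));w,V=np.linalg.eigh(np.cov(Q[:,:2].T));print(w**.5,V[:,1])
E
```

```text
cols y from .65 down; rows x .2 up
[[ 0  0  0  0  0  0  0  0  0  0  0  0  0  0  0  0  0  0  0  0]
 [ 0  0  0  0  0  0  0  0  0  0  1  0  1  0  0  0  1  0  0  0]
 [ 1  1  1  1  2  2  1  1  1  1  1  1  1  1  1  3  3  2  1  1]
 [ 1  1  2  1  2  2  1  1  1  1  1  1  1  1  1  2  3  1  1  1]
 [ 1  7  7  1  2  1  1 10 10  1  2  1  1  1  1  1  1  1  1  1]
 [ 1  8  9  8  1  1  1 10 10  8  8 10 10 10  1  1  1  1  1  1]
 [ 1 18 26 18  1  1  1 10 10  4  5 10 10 10  1  1  1  1  1  1]
 [ 0 18 27 18  1  1 10 10 10 14 14 10 10  3  1  1  1  1  1  1]
 [ 0 20 29 19  1  1 10 10 10 14 14 10 10  1  1  1  1  1  1  1]
 [ 0 20 31 19  1  1 10 10 10 10 10 10 10  1  1  1  1  5  4 34]
 [ 0 13 31 13  4  1 10 10 10 10 10 10 10  1  1  1  9  9  9 35]
 [ 1 27 28  8  4  6  5  1  1  1  1 10 10  1  1  1  9  5  1 32]]
[  41.3  -28.   -98.2 -173.3  111.6] [0.1   0.106 0.098 0.095 0.103]
[0.10492534 0.13815011 0.14207696]
86 [0.5871715  0.15342907 0.13874539]
[0.00394976 0.0132864 ] [-0.99050602 -0.13746938]
```

>>> jog_arm(gripper=[0.6, 0.6, 0.6, 0.6, 0.6, 0.6, 0.6, 0.6, 0.6, 0.6], linear=[[0, 0, 0], [0, 0, 0], [0, 0, 0], [0, 0, 0], [-0.014, 0, -0.0112], [-0.028, 0, -0.0224], [-0.028, 0, -0.0224], [-0.028, 0, -0.0224], [-0.028, 0, -0.0224], [-0.028, 0, -0.0224]], delta_rot=[[0, -0.11, 0], [0, -0.11, 0], [0, -0.11, 0], [0, -0.11, 0], [0, 0, 0], [0, 0, 0], [0, 0, 0], [0, 0, 0], [0, 0, 0], [0, 0, 0]])

```text
time_s: 1.43
tcp_pos: [0.3159, 0.4117, 0.2455]
tool_rot: [0.465, 0.533, -0.533, -0.465]
force: [-1.2, -0.0, 0.6]
gripper_width: 0.0514
```

>>> jog_arm(gripper=[0.6, 0.6, 0.6, 0.6, 0.6, 0.6, 0.6, 0.6, 0.6, 0.6], linear=[[-0.028, 0, -0.0224], [-0.028, 0, -0.0224], [-0.028, 0, -0.0224], [-0.028, 0, -0.0224], [-0.028, 0, -0.0224], [-0.028, 0, -0.0224], [-0.028, 0, -0.0224], [-0.028, 0.02, -0.0224], [-0.028, 0.02, -0.0224], [-0.014, 0, -0.0112]], delta_rot=[[0, 0, 0], [0, 0, 0], [0, 0, 0], [0, 0, 0], [0, 0, 0], [0, 0, 0], [0, 0, 0], [0, 0, 0], [0, 0, 0], [0, 0, 0]])

```text
time_s: 2.27
tcp_pos: [0.5629, 0.1746, 0.2018]
tool_rot: [-0.465, -0.531, 0.534, 0.466]
force: [-0.8, -0.7, -0.7]
gripper_width: 0.0515
```

>>> jog_arm(gripper=[0.6, 0.6], linear=[[0, 0, 0], [0, 0, 0]], delta_rot=[[0, 0, 0], [0, 0, 0]])

```text
time_s: 2.43
tcp_pos: [0.5624, 0.1774, 0.2049]
tool_rot: [-0.465, -0.532, 0.532, 0.466]
force: [-0.7, 0.2, 0.1]
gripper_width: 0.0516
```

```bash
cat >> h.py <<'E'
def st():
    s=sense();M=Rn.from_quat(s["tool_rot"]).as_matrix()
    print("t",round(s["time_s"],2),"tcp",s["tcp_pos"].round(4),"x ang",round(np.degrees(np.arctan2(M[1,0],M[0,0])),2),"ydir",M[:,1].round(3),"F",s["force"].round(1),"w",round(s["gripper_width"],4)); return s,M
def wristX():
    s,M=st(); im,d=capture("wrist"); m=camera_model("wrist")
    v,u=np.mgrid[:384,:512]; p=cv2.undistortPoints(np.stack([u,v],-1).reshape(-1,1,2).astype(float),m["intrinsics"],m["dist_coeffs"])[:,0]
    P=np.c_[p,np.ones(len(p))]*d.reshape(-1,1); P=P@m["mount"][:3,:3].T+m["mount"][:3,3]
    X=(P@M.T+s["tcp_pos"]).reshape(384,512,3); X[d==0]=np.nan
    return im,X
E
python3 - <<'E'
from h import *
im,X=wristX(); cv2.imwrite("pics/w1.png",im[:,:,::-1])
hsv=cv2.cvtColor(im,cv2.COLOR_RGB2HSV)
r=((hsv[...,0]<8)|(hsv[...,0]>172))&(hsv[...,1]>150)&(hsv[...,2]>60)
P=X[r];P=P[np.isfinite(P[:,0])];Q=P[abs(P[:,2]-.138)<.006];print(len(P),len(Q),Q.mean(0),(Q.max(0)+Q.min(0))/2)
w,V=np.linalg.eigh(np.cov(Q[:,:2].T));print(w**.5*12**.5,np.degrees(np.arctan2(*V[::-1,1])))
E
```

```text
t 2.43 tcp [0.5624 0.1774 0.2049] x ang 97.67 ydir [-0.001  0.    -1.   ] F [-0.7  0.2  0.1] w 0.0516
1648 1152 [0.58470085 0.15736704 0.13728665] [0.58650733 0.15715733 0.13590265]
[0.01328962 0.04755279] -173.10639588269999
```

View pics/w1.png

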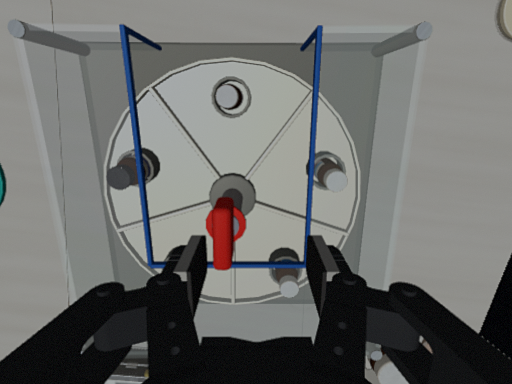

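>>> jog_arm(gripper=[0.6, 0.6, 0.6, 0.6], linear=[[-0.0125, 0.01, -0.0107], [-0.0125, 0.01, -0.0107], [0, 0.01, 0], [0, 0, 0]], delta_rot=[[0, 0, 0], [0, 0, 0], [0, 0, 0], [0, 0, 0]])

```text
time_s: 2.82
tcp_pos: [0.5855, 0.1558, 0.1727]
tool_rot: [-0.464, -0.532, 0.534, 0.466]
force: [-1.4, 0.2, 0.3]
gripper_width: 0.0516
```

```bash
python3 - <<'E'
from h import *
im,X=wristX(); cv2.imwrite("pics/w2.png",im[:,:,::-1])
hsv=cv2.cvtColor(im,cv2.COLOR_RGB2HSV)
r=((hsv[...,0]<8)|(hsv[...,0]>172))&(hsv[...,1]>150)&(hsv[...,2]>60)
P=X[r];P=P[np.isfinite(P[:,0])];Q=P[abs(P[:,2]-.138)<.006];print(len(P),len(Q),Q.mean(0),(Q.max(0)+Q.min(0))/2)
w,V=np.linalg.eigh(np.cov(Q[:,:2].T));print(w**.5*12**.5,np.degrees(np.arctan2(*V[::-1,1])))
# expected projection of bar grasp
E
```

```text
t 2.82 tcp [0.5855 0.1558 0.1727] x ang 97.77 ydir [-0.004 -0.001 -1.   ] F [-1.4  0.2  0.3] w 0.0516
2310 1627 [0.58483574 0.1566127  0.13735996] [0.58665091 0.15684767 0.13593256]
[0.01302714 0.04767027] -173.82448865296317
```

View pics/w2.png

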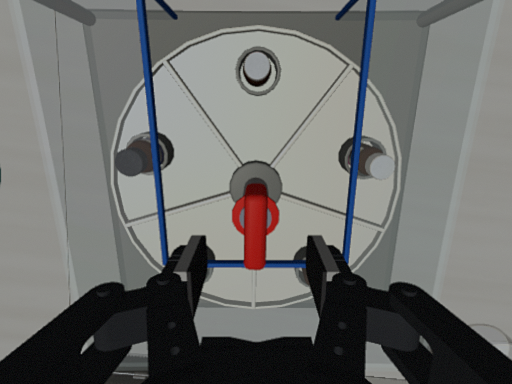

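>>> jog_arm(gripper=[0.6, 0.6, 0.6, 0.6, 0.6, 0.15, 0.15, 0.0, 0.0, 0.0], linear=[[0, 0.012, 0], [0, 0.015, 0], [0, 0.013, 0], [0, 0.008, 0], [0, 0, 0], [0, 0, 0], [0, 0, 0], [0, 0, 0], [0, 0, 0], [0, 0, 0]], delta_rot=[[0, 0, 0], [0, 0, 0], [0, 0, 0], [0, 0, 0], [0, 0, 0], [0, 0, 0], [0, 0, 0], [0, 0, 0], [0, 0, 0], [0, 0, 0]], squeeze=40)

```text
time_s: 3.7
tcp_pos: [0.5874, 0.1554, 0.1285]
tool_rot: [0.466, 0.533, -0.533, -0.464]
force: [0.5, -4.9, 3.6]
gripper_width: 0.0134
```

```bash
python3 -c "
from h import *
s,M=st();print(s['ft_torque'].round(2),s['joint_positions'].round(2))"
```

```text
t 3.7 tcp [0.5874 0.1554 0.1285] x ang 97.81 ydir [ 0.002 -0.001 -1.   ] F [ 0.5 -4.9  3.6] w 0.0134
[-0.69 -0.02 -0.01] [ 0.19  0.46  1.59 -0.    1.1  -1.52]
```

>>> jog_arm(gripper=[0, 0, 0, 0, 0, 0, 0, 0, 0, 0], linear=[[0, 0, 0], [0, 0, 0], [0, 0, 0], [0, 0, 0], [0, 0, 0], [0, 0, 0], [0, 0, 0], [0, 0, 0], [0, 0, 0], [0, 0, 0]], delta_rot=[[0, 0.015, 0], [0, 0.03, 0], [0, 0.045, 0], [0, 0.055, 0], [0, 0.055, 0], [0, 0.055, 0], [0, 0.055, 0], [0, 0.055, 0], [0, 0.055, 0], [0, 0.055, 0]])

```text
time_s: 4.53
tcp_pos: [0.5875, 0.1556, 0.1285]
tool_rot: [0.578, 0.408, -0.407, -0.577]
force: [-0.6, -4.6, 2.8]
gripper_width: 0.0133
```

>>> jog_arm(gripper=[0, 0, 0, 0, 0, 0, 0, 0, 0, 0], linear=[[0, 0, 0], [0, 0, 0], [0, 0, 0], [0, 0, 0], [0, 0, 0], [0, 0, 0], [0, 0, 0], [0, 0, 0], [0, 0, 0], [0, 0, 0]], delta_rot=[[0, 0.055, 0], [0, 0.055, 0], [0, 0.055, 0], [0, 0.055, 0], [0, 0.055, 0], [0, 0.055, 0], [0, 0.055, 0], [0, 0.055, 0], [0, 0.055, 0], [0, 0.055, 0]])

```text
time_s: 5.37
tcp_pos: [0.5876, 0.1558, 0.1285]
tool_rot: [0.667, 0.236, -0.235, -0.666]
force: [0.9, -4.4, 4.0]
gripper_width: 0.0132
```

>>> jog_arm(gripper=[0, 0, 0, 0, 0, 0, 0], linear=[[0, 0, 0], [0, 0, 0], [0, 0, 0], [0, 0, 0], [0, 0, 0], [0, 0, 0], [0, 0, 0]], delta_rot=[[0, 0.055, 0], [0, 0.055, 0], [0, 0.055, 0], [0, 0.045, 0], [0, 0.025, 0], [0, 0, 0], [0, 0, 0]])

```text
time_s: 5.95
tcp_pos: [0.5877, 0.1559, 0.1285]
tool_rot: [0.69, 0.158, -0.156, -0.689]
force: [1.0, -4.5, 5.9]
gripper_width: 0.0132
```

```bash
python3 - <<'E'
from h import *
im,X=wristX(); cv2.imwrite("pics/w3.png",im[:,:,::-1])
im,d=capture("top");cv2.imwrite("pics/t3.png",cv2.resize(im[110:245,90:230,::-1],None,fx=4,fy=4))
im,d=capture("side");cv2.imwrite("pics/s3.png",cv2.resize(im[180:340,50:290,::-1],None,fx=3.3,fy=3.3))
for c in ["side","top","wrist"]: print(c,boxes_of("black_cap",c))
E
```

```text
t 5.95 tcp [0.5877 0.1559 0.1285] x ang 25.65 ydir [ 0.003 -0.    -1.   ] F [ 1.  -4.5  5.9] w 0.0132
side [{'xyz': [0.4853, 0.1553, 0.0716], 'score': 0.76}]
top [{'xyz': [0.4854, 0.1377, 0.0641], 'score': 0.43}]
wrist [{'xyz': [0.4957, 0.1494, 0.0787], 'score': 0.69}]
```

View pics/w3.png

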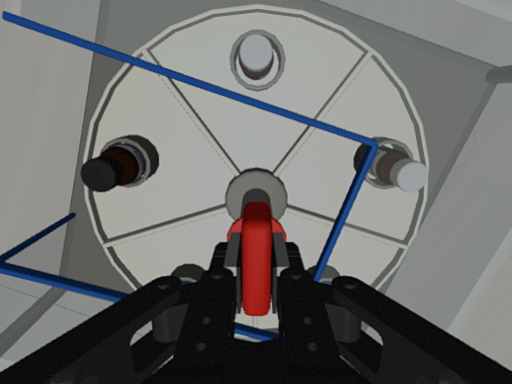

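View pics/t3.png

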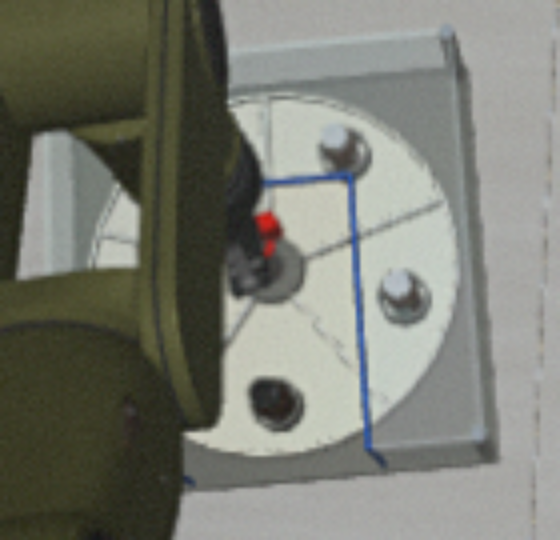

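View pics/s3.png

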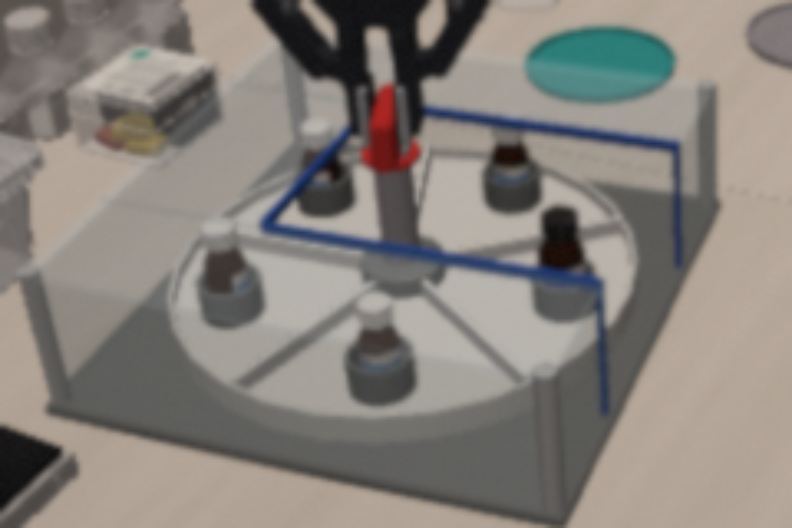

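>>> jog_arm(gripper=[0.3, 0.4, 0.5, 0.6, 0.6, 0.6, 0.6, 0.6, 0.6, 0.6], linear=[[0, 0, 0], [0, 0, 0], [0, 0, 0], [0, 0, 0], [0, -0.015, 0], [0, -0.03, 0], [0, -0.03, 0], [0, -0.025, 0], [0, 0, 0], [0, 0, 0]], delta_rot=[[0, 0, 0], [0, 0, 0], [0, 0, 0], [0, 0, 0], [0, 0, 0], [0, 0, 0], [0, 0, 0], [0, 0, 0], [0, -0.11, 0], [0, -0.115, 0]])

```text
time_s: 7.08
tcp_pos: [0.5877, 0.157, 0.2297]
tool_rot: [0.667, 0.237, -0.233, -0.667]
force: [0.2, 0.5, 0.6]
gripper_width: 0.0512
```

>>> jog_arm(gripper=[0.6, 0.6, 0.6, 0.6, 0.6, 0.6, 0.6, 0.6, 0.6, 0.6], linear=[[0, 0, 0], [0, 0, 0], [0, 0, 0], [0, 0, 0], [0, 0, 0], [0, 0, 0], [0, 0, 0], [0, 0, 0], [0, 0, 0], [0, 0, 0.02]], delta_rot=[[0, -0.115, 0], [0, -0.115, 0], [0, -0.115, 0], [0, -0.115, 0], [0, -0.115, 0], [0, -0.115, 0], [0, -0.115, 0], [0, -0.115, 0], [0, -0.1, 0], [0, 0, 0]])

```text
time_s: 7.92
tcp_pos: [0.5698, 0.1546, 0.227]
tool_rot: [0.468, 0.531, -0.529, -0.467]
force: [0.5, -0.2, -0.4]
gripper_width: 0.0511
```

>>> jog_arm(gripper=[0.7, 0.7, 0.7, 0.7, 0.7], linear=[[0, 0, 0.03], [0, 0, 0.03], [0, 0, 0.017], [0, 0, 0], [0, 0, 0]], delta_rot=[[0, 0, 0], [0, 0, 0], [0, 0, 0], [0, 0, 0], [0, 0, 0]])

```text
time_s: 8.33
tcp_pos: [0.4896, 0.1448, 0.2275]
tool_rot: [0.469, 0.53, -0.529, -0.469]
force: [0.4, -0.4, 0.7]
gripper_width: 0.0596
```

```bash
python3 - <<'E'
from h import *
im,X=wristX(); cv2.imwrite("pics/w4.png",im[:,:,::-1]); np.save("X4.npy",X)
print(boxes_of("black_cap","wrist"))
reg=outline_of("black_cap","wrist")
for r in reg[:2]:
    P=X[r["region"]];P=P[np.isfinite(P[:,0])]; print(r["score"],len(P),np.nanmax(P[:,2]))
    Q=P[(P[:,2]>.076)&(P[:,2]<.09)];print(len(Q),Q.mean(0),Q.min(0),Q.max(0))
E
```

```text
t 8.33 tcp [0.4896 0.1448 0.2275] x ang 96.97 ydir [ 0.  0. -1.] F [ 0.4 -0.4  0.7] w 0.0596
[{'xyz': [0.4839, 0.1409, 0.0828], 'score': 0.92}]
0.67 747 0.08541190089202694
396 [0.48818718 0.14531039 0.08304644] [0.47830545 0.13500302 0.07627438] [0.49927707 0.15616993 0.0854119 ]
```

View pics/w4.png

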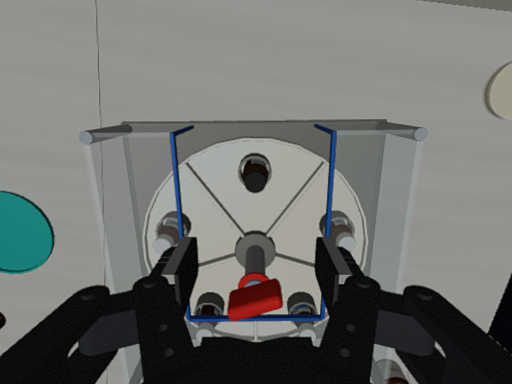

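>>> jog_arm(gripper=[0.7, 0.7, 0.7, 0.7, 0.7, 0.7, 0.7, 0.7], linear=[[0, 0.015, 0.001], [0, 0.03, 0], [0, 0.03, 0], [0, 0.03, 0], [0, 0.025, 0], [0, 0.02, 0], [0, 0, 0], [0, 0, 0]], delta_rot=[[0, 0, 0], [0, 0, 0], [0, 0, 0], [0, 0, 0], [0, 0, 0], [0, 0, 0], [0, 0, 0], [0, 0, 0]])

```text
time_s: 9.15
tcp_pos: [0.4896, 0.1444, 0.0762]
tool_rot: [-0.468, -0.529, 0.53, 0.469]
force: [-0.2, -0.2, 0.6]
gripper_width: 0.06
```

```bash
python3 - <<'E'
from h import *
im,X=wristX(); cv2.imwrite("pics/w5.png",im[:,:,::-1])
im,d=capture("side");cv2.imwrite("pics/s5.png",cv2.resize(im[180:300,130:290,::-1],None,fx=4.5,fy=4.5))
E
```

```text
t 9.15 tcp [0.4896 0.1444 0.0762] x ang 96.94 ydir [-0.003 -0.001 -1.   ] F [-0.2 -0.2  0.6] w 0.06
```

View pics/w5.png

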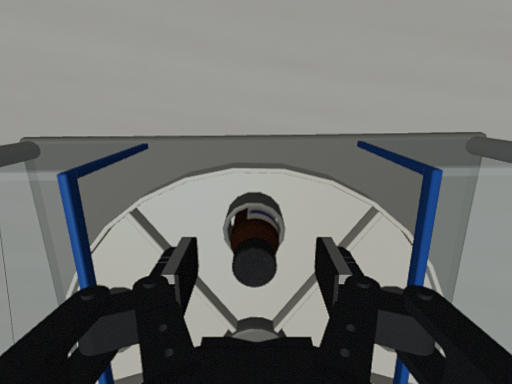

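View pics/s5.png

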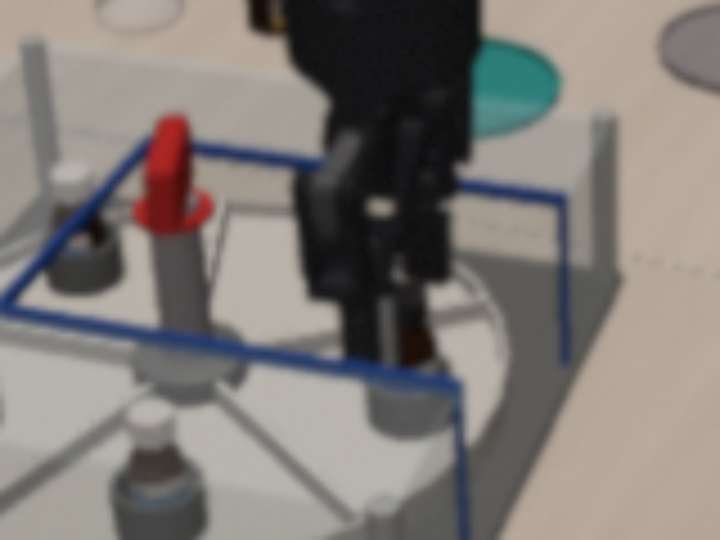

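>>> jog_arm(gripper=[0.7, 0.7, 0.4, 0.2, 0.2, 0.2, 0.2, 0.2, 0.2], linear=[[0, 0.008, 0], [0, 0.007, 0], [0, 0, 0], [0, 0, 0], [0, 0, 0], [0, 0, 0], [0, 0, 0], [0, 0, 0], [0, 0, 0]], delta_rot=[[0, 0, 0], [0, 0, 0], [0, 0, 0], [0, 0, 0], [0, 0, 0], [0, 0, 0], [0, 0, 0], [0, 0, 0], [0, 0, 0]], squeeze=30)

```text
time_s: 10.0
tcp_pos: [0.4895, 0.1445, 0.0625]
tool_rot: [0.469, 0.53, -0.529, -0.469]
force: [-0.3, 1.0, 0.7]
gripper_width: 0.0261
```

```bash
python3 - <<'E'
from h import *
im,X=wristX(); cv2.imwrite("pics/w6.png",im[:,:,::-1])
E
```

```text
t 10.0 tcp [0.4895 0.1445 0.0625] x ang 96.94 ydir [ 0.  0. -1.] F [-0.3  1.   0.7] w 0.0261
```

View pics/w6.png

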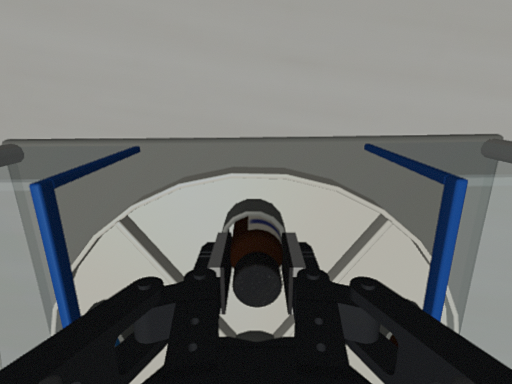

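>>> jog_arm(gripper=[0.1, 0.1, 0.1, 0.1, 0.1, 0.1, 0.1, 0.1, 0.1, 0.1], linear=[[0, 0, 0], [0, -0.006, 0], [0, -0.012, 0], [0, -0.018, 0], [0, -0.02, 0], [0, -0.024, 0], [0, -0.024, 0], [0, -0.02, 0], [0, -0.016, 0], [0, 0, 0]], delta_rot=[[0, 0, 0], [0, 0, 0], [0, 0, 0], [0, 0, 0], [0, 0, 0], [0, 0, 0], [0, 0, 0], [0, 0, 0], [0, 0, 0], [0, 0, 0]], squeeze=40)

```text
time_s: 10.88
tcp_pos: [0.4915, 0.1449, 0.2061]
tool_rot: [0.47, 0.531, -0.527, -0.467]
force: [0.7, -0.2, 0.0]
gripper_width: 0.0257
```

```bash
python3 - <<'E'
from h import *
im,X=wristX(); cv2.imwrite("pics/w7.png",im[:,:,::-1])
im,d=capture("side");cv2.imwrite("pics/s7.png",cv2.resize(im[100:340,50:350,::-1],None,fx=2.5,fy=2.5))
tx=ray("top",[(0,0)],0)
im=cv2.imread("pics/top0.png")
o=ortho("top",im,.007,.35,.65,-.35,-.15,2000).astype(int)
h=cv2.cvtColor(o.astype(np.uint8),cv2.COLOR_BGR2GRAY); hb=cv2.GaussianBlur(h,(5,5),0)
m=(hb<125).astype(np.uint8); n,l,s,c=cv2.connectedComponentsWithStats(m)
for i in range(1,n):
    if s[i,4]>5000: print(s[i],.65-c[i][1]/2000,-.15-c[i][0]/2000)
E
```

```text
t 10.88 tcp [0.4915 0.1449 0.2061] x ang 96.95 ydir [ 0.007  0.001 -1.   ] F [ 0.7 -0.2  0. ] w 0.0257
[    0     0   129   182 20227] 0.6082756711326445 -0.17862970287239827
[  117   226   226   227 39763] 0.4805295123607374 -0.26523598571536355
```

View pics/w7.png

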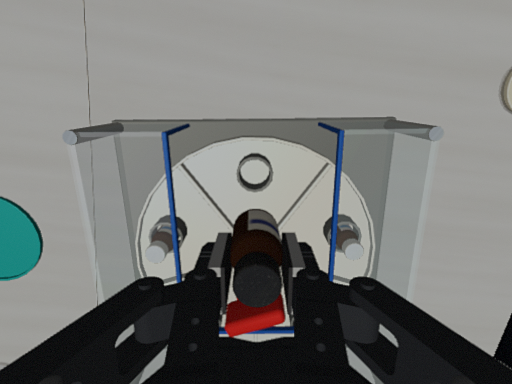

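View pics/s7.png

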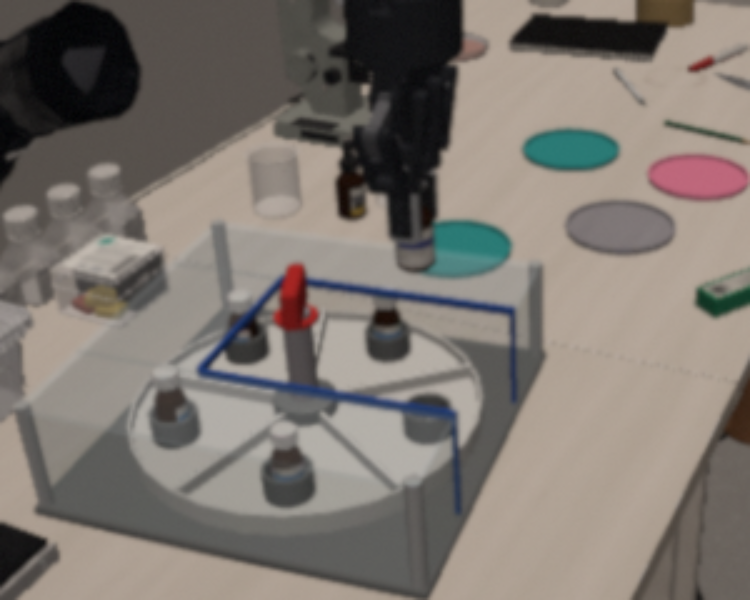

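>>> jog_arm(gripper=[0.1, 0.1, 0.1, 0.1, 0.1, 0.1, 0.1, 0.1, 0.1, 0.1], linear=[[-0.012, 0, 0.0018], [-0.024, 0, 0.0036], [-0.034, 0, 0.0051], [-0.034, 0, 0.0051], [-0.034, 0, 0.0051], [-0.034, 0, 0.0051], [-0.034, 0, 0.0051], [-0.034, 0, 0.0051], [-0.034, 0, 0.0051], [-0.034, 0, 0.0051]], delta_rot=[[0, 0, 0], [0, 0, 0], [0, 0, 0], [0, 0, 0], [0, 0, 0], [0, 0, 0], [0, 0, 0], [0, 0, 0], [0, 0, 0], [0, 0, 0]])

```text
time_s: 11.82
tcp_pos: [0.4787, -0.1688, 0.2006]
tool_rot: [-0.468, -0.529, 0.53, 0.47]
force: [-0.4, 0.3, -0.4]
gripper_width: 0.0257
```

>>> jog_arm(gripper=[0.1, 0.1, 0.1, 0.1, 0.1, 0.1, 0.1, 0.1, 0.1], linear=[[-0.034, 0, 0.0051], [-0.034, 0, 0.0051], [-0.02, 0, 0.003], [-0.01, 0, 0.0015], [0, 0.03, 0], [0, 0.03, 0], [0, 0.025, 0], [0, 0, 0], [0, 0, 0]], delta_rot=[[0, 0, 0], [0, 0, 0], [0, 0, 0], [0, 0, 0], [0, 0, 0], [0, 0, 0], [0, 0, 0], [0, 0, 0], [0, 0, 0]])

```text
time_s: 12.57
tcp_pos: [0.4759, -0.2644, 0.1154]
tool_rot: [-0.467, -0.529, 0.53, 0.471]
force: [0.5, 0.4, 0.2]
gripper_width: 0.0253
```

```bash
python3 - <<'E'
from h import *
im,X=wristX(); cv2.imwrite("pics/w8.png",im[:,:,::-1])
print(boxes_of("tray","wrist"))
im,d=capture("side");cv2.imwrite("pics/s8.png",cv2.resize(im[100:300,150:450,::-1],None,fx=2.5,fy=2.5))
E
```

```text
t 12.57 tcp [ 0.4759 -0.2644  0.1154] x ang 96.96 ydir [-0.005  0.004 -1.   ] F [0.5 0.4 0.2] w 0.0253
[{'xyz': [0.4688, -0.2678, 0.0046], 'score': 0.9}, {'xyz': [0.4369, -0.4104, -0.0011], 'score': 0.9}, {'xyz': [0.6369, -0.1368, 0.0008], 'score': 0.81}, {'xyz': [0.5843, -0.4365, 0.0025], 'score': 0.73}]
```

View pics/w8.png

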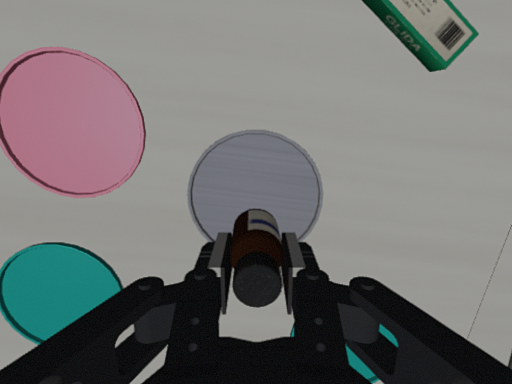

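View pics/s8.png

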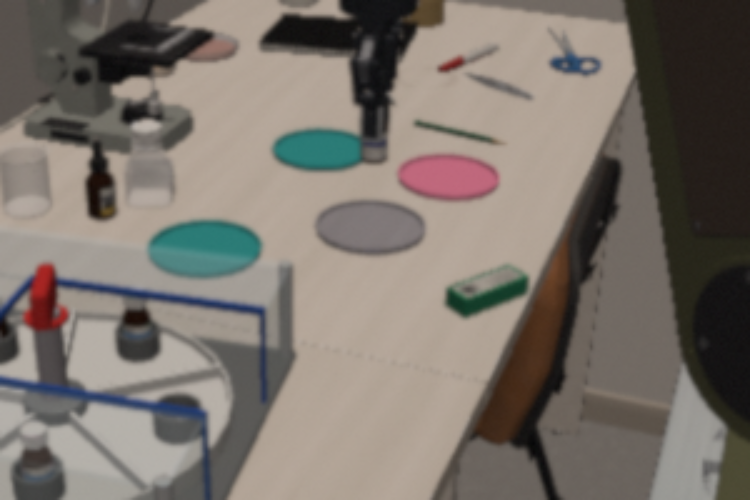

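>>> jog_arm(gripper=[0.1, 0.1, 0.1, 0.1, 0.1, 0.1, 0.1, 0.1], linear=[[0, 0.015, -0.004], [0, 0.02, 0], [0, 0.015, 0], [0, 0.01, 0], [0, 0.006, 0], [0, 0.002, 0], [0, 0, 0], [0, 0, 0]], delta_rot=[[0, 0, 0], [0, 0, 0], [0, 0, 0], [0, 0, 0], [0, 0, 0], [0, 0, 0], [0, 0, 0], [0, 0, 0]])

```text
time_s: 13.38
tcp_pos: [0.4825, -0.2658, 0.0501]
tool_rot: [0.469, 0.529, -0.529, -0.468]
force: [0.1, -0.5, -0.2]
gripper_width: 0.0257
```

```bash
python3 -c "
from h import *
st()"
```

```text
t 13.38 tcp [ 0.4825 -0.2658  0.0501] x ang 96.95 ydir [ 0.001 -0.001 -1.   ] F [ 0.1 -0.5 -0.2] w 0.0257
```

>>> jog_arm(gripper=[0.1, 0.1, 0.1, 0.1, 0.1], linear=[[0, 0.002, 0], [0, 0.002, 0], [0, 0.0015, 0], [0, 0, 0], [0, 0, 0]], delta_rot=[[0, 0, 0], [0, 0, 0], [0, 0, 0], [0, 0, 0], [0, 0, 0]])

```text
time_s: 13.8
tcp_pos: [0.4818, -0.2654, 0.0438]
tool_rot: [-0.469, -0.529, 0.529, 0.469]
force: [-0.4, -0.3, -0.1]
gripper_width: 0.0257
```

>>> jog_arm(gripper=[0.1, 0.1, 0.1, 0.1], linear=[[0, 0.001, 0], [0, 0, 0], [0, 0, 0], [0, 0, 0]], delta_rot=[[0, 0, 0], [0, 0, 0], [0, 0, 0], [0, 0, 0]])

```text
time_s: 14.13
tcp_pos: [0.482, -0.2655, 0.0435]
tool_rot: [0.469, 0.529, -0.529, -0.469]
force: [-1.5, 1.4, 6.0]
gripper_width: 0.0256
```

>>> jog_arm(gripper=[0.1, 0.1, 0.1], linear=[[0, 0.001, 0], [0, 0, 0], [0, 0, 0]], delta_rot=[[0, 0, 0], [0, 0, 0], [0, 0, 0]])

```text
time_s: 14.38
tcp_pos: [0.4821, -0.2655, 0.0434]
tool_rot: [0.469, 0.529, -0.529, -0.468]
force: [-3.1, 0.5, 11.4]
gripper_width: 0.0256
```

```bash
python3 - <<'E'
from h import *
im,X=wristX(); cv2.imwrite("pics/w9.png",im[:,:,::-1])
im,d=capture("side");cv2.imwrite("pics/s9.png",cv2.resize(im[130:230,230:370,::-1],None,fx=5,fy=5))
E
```

```text
t 14.38 tcp [ 0.4821 -0.2655  0.0434] x ang 96.95 ydir [ 0.001 -0.001 -1.   ] F [-3.1  0.5 11.4] w 0.0256
```

View pics/s9.png

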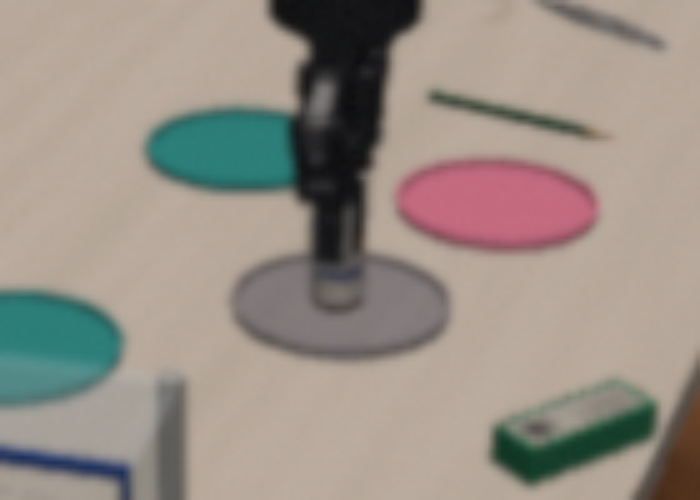

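View pics/w9.png

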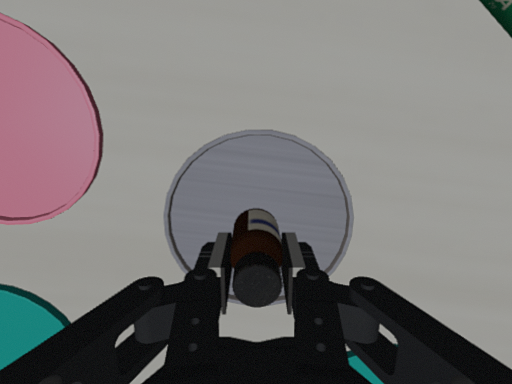

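>>> jog_arm(gripper=[0.1, 0.1, 0.28, 0.33, 0.4, 0.5, 0.6, 0.6, 0.6], linear=[[0, -0.0015, 0], [0, 0, 0], [0, 0, 0], [0, 0, 0], [0, 0, 0], [0, 0, 0], [0, 0, 0], [0, 0, 0], [0, 0, 0]], delta_rot=[[0, 0, 0], [0, 0, 0], [0, 0, 0], [0, 0, 0], [0, 0, 0], [0, 0, 0], [0, 0, 0], [0, 0, 0], [0, 0, 0]])

```text
time_s: 15.23
tcp_pos: [0.4818, -0.2654, 0.0431]
tool_rot: [-0.469, -0.529, 0.529, 0.469]
force: [1.0, 0.4, -0.3]
gripper_width: 0.0508
```

>>> jog_arm(gripper=[0.6, 0.6, 0.6, 0.6, 0.6, 0.6, 0.6, 0.6, 0.6, 0.6], linear=[[0, -0.01, 0], [0, -0.02, 0], [0, -0.03, 0], [0, -0.03, 0], [0, -0.03, 0], [0, -0.02, 0], [0, -0.01, 0], [0, 0, 0], [0, 0, 0], [0, 0, 0]], delta_rot=[[0, 0, 0], [0, 0, 0], [0, 0, 0], [0, 0, 0], [0, 0, 0], [0, 0, 0], [0, 0, 0], [0, 0, 0], [0, 0, 0], [0, 0, 0]])

```text
time_s: 16.07
tcp_pos: [0.4808, -0.2648, 0.1919]
tool_rot: [-0.468, -0.529, 0.529, 0.47]
force: [0.4, 0.5, -0.4]
gripper_width: 0.0512
```

```bash
python3 - <<'E'
from h import *
im,X=wristX(); cv2.imwrite("pics/w10.png",im[:,:,::-1])
im,d=capture("side");cv2.imwrite("pics/s10.png",cv2.resize(im[100:340,50:370,::-1],None,fx=2.4,fy=2.4))
for r in outline_of("black_cap","wrist")[:1]:
    P=X[r["region"]];P=P[np.isfinite(P[:,0])];Q=P[P[:,2]>.055];print(r["score"],Q.mean(0),Q.max(0))
E
```

```text
t 16.07 tcp [ 0.4808 -0.2648  0.1919] x ang 96.94 ydir [-0.002  0.002 -1.   ] F [ 0.4  0.5 -0.4] w 0.0512
0.71 [ 0.48077935 -0.26442828  0.06382544] [ 0.49221297 -0.25429764  0.06621913]
```

View pics/s10.png

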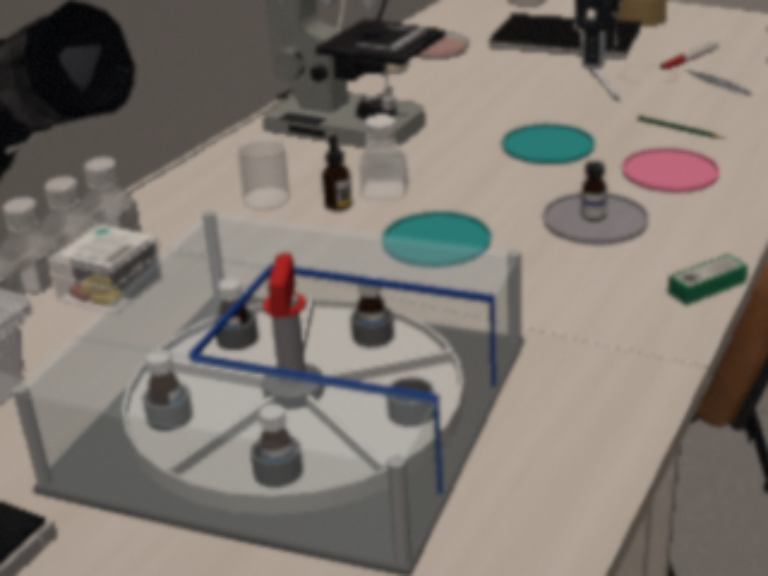

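View pics/w10.png

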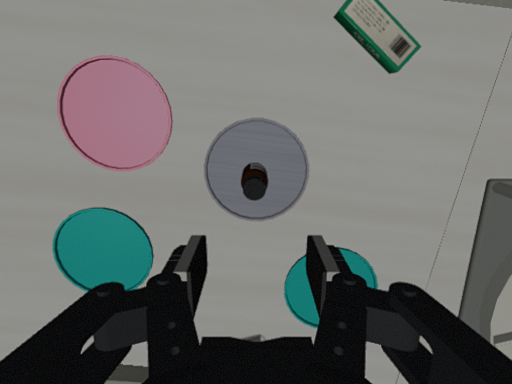

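The bottle stands upright at the centre of the steel tray, with its cap at side-crop (595,170). The other four bottles are standing in their seats, and the gripper is clear.

```bash
python3 -c "
from station import *
print(close_job())"
```

```text
the job is handed in; nothing more can be done
None
```

The black-capped bottle now stands upright in the grey steel tray, released, and the job was handed in at about 16 s.

- **Turn:** I gripped the red bar and turned the carousel about 72° clockwise as seen from above. That brought the black-capped bottle from the right-hand compartment into the open slot.
- **Take out and place:** I gripped the bottle by its body, lifted it straight out, set it down in the tray and opened the gripper.
- **Last checks:** The final pictures show the bottle standing with its cap measured at (0.481, -0.264), against a tray centre of (0.4805, -0.265). The cap top reads z ≈ 0.064 m, which is the expected height. The four white-capped bottles are still standing in their seats, and the gripper was clear at z ≈ 0.19 m.
- **Forces:** The highest wrist force I saw was about 12 N, when setting the bottle down. I only read forces at the end of each move.
- **Disagreements:** The position estimates from the different cameras differed by up to about 18 mm at worst for the bottle in the slot, and a few millimetres for the bar. I settled these with close-up wrist views before each grasp. None of the last checks failed.

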